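# Key and pulley on the mixer drive shaft

## Robot

A 7-joint arm with a two-finger parallel gripper is mounted at the origin on a cart in front of the work surface, level with it; the furniture and walls round the work are solid. World frame = base frame: x ahead of the robot, y to its left, z up, the work surface at z = 0. Lengths are in mm, angles in rad, forces in N, time in s.
With the tool pointing down it reaches from about 425 to 825 mm from the base axis. Payload 3.6 kg.
Tool frame: the origin (TCP) lies on the mounting face of the last link; the fingertips stand 173 mm ahead of it and the grasp point (between the pads) lies 155 mm ahead of it; z points along the fingers, x is the direction in which the jaws open and shut, and the axes are right-handed (so a half turn about z gives the same grasp; the last joint's range is limited). The gripper opens to 85 mm and grips with 20 to 120 N. Pads are 22 mm wide; open, the fingers measure 114 mm over their backs; the gripper's body (76 mm by 85 mm) begins 54 mm behind the grasp point. The pads swing forward as they close: fully open they stand 13 mm farther back than shut.
Start: joints at [1.077, 0.615, -0.013, 1.423, 0.008, 1.103, -0.04], TCP at [293.105, -580.142, 404.697] pointing down, gripper open.
Joint ranges: [-3.12, 3.12], [-0.3, 2.06], [-1.34, 1.32], [0.26, 2.42], [-1.36, 4.5], [0.01, 1.98], [-2.84, 2.84]. Speed limits (rad/s): [2.79, 2.79, 3.14, 3.14, 3.14, 3.14, 3.14].

## Interface

Orientations are given as a unit quaternion [w, x, y, z].
In Python, from cell import * gives the robot as it stands. The module is installed in compiled form; this text tells all that it offers. Calls block until the motion is done:
- movep(position, orientation): joint-space move of the TCP to a pose.
- movel(position, attitude=None, max_speed=150): straight line of the TCP; attitude=None keeps the orientation; max_speed is the mean speed in mm/s.
- movej(angles): joint-space move.
- grip(opening, grip_force=None): finger opening in mm; grip_force is the grip in N (None keeps the last); returns when the fingers have stopped.
- pause(seconds).
- ik(position, orientation): joint angles nearest the present ones, or None.
- observe(): the state.
- grab_frame(name): name is "scene" or "side" or "wrist"; returns the picture (480x640x3 uint8, red, green, blue); there is no depth.
- camera_info(name): a dict with "K" (3x3 intrinsics, pixels), "pose" (4x4, takes a point from camera to world coordinates). Camera axes: x right, y down, z forward; pixel columns grow to the right and rows downward; lengths in mm; the calibration is good to about 2 mm. The wrist camera is an equidistant fisheye: a pixel r from the principal point sees the ray r / f radians off the axis. A picture is of the moment at which its call begins: read the wrist's pose just before it. camera_info takes no time and is no camera call; for the wrist camera it gives the pose at the moment of the call.
A pose or a line that the arm cannot do raises MotionError and nothing moves.
- finish_job(): hands the job in, once; it reports no verdict.
The state is a dict: "time": time; "qpos": joint angles; "qvel": joint speeds; "tau": joint torques, N m; "position": TCP position; "tcp_rot": TCP orientation; "force": force on the tool from outside, world axes, zero at the start; "ft_torque": the same for the moment, N m; "grip_width": finger opening in mm.
Only numpy, scipy, OpenCV 4.12 (cv2) and the standard library are available. Lean on these libraries where they do the work, as an engineer would, in place of code of your own. Each camera call takes 0.05 s, during which the arm holds its last target.

## Task

Fit the toothed pulley to the bench drive: take the brass key out of its blue stand, feel for the slot in the front of the shaft and drop the key upright into it until it rests on the bottom, then slide the pulley on with its keyway over the key and press it gently, without forcing, down past the stiff orange seal ring until it sits fully home on the dark shoulder. Let go, and leave the bottle, beaker and dishes where they are.

Things in the scene. Friction and masses are not known exactly. Their poses are not given: they have to be found in the camera images.
- key_centre (a point): Centre of the loose brass key: straight bar, 14 (own x) x 10 (own y) x 78 mm (own z, upright), 90 g, lowest 4 mm narrowed by 2 mm as a lead; over 30 N harms it. Stands in the blue stand at first, its upper 36 mm free. Grasp its top 17 mm or so across the 10 mm sides, as the fingers cannot pass the shaft's top. Same after a half turn about z.
- key_stand: Fixed blue plastic stand, 50 x 40 x 40 mm, origin at the centre of its underside, with an upright pocket in the middle, floor 8 mm above the bench, in which the key stands with its axes along the stand's, 1 to 2 mm of play.
- drive: Fixed bench drive; origin at the centre of its underside on the bench, z along the upright shaft. Grey plinth 94 x 94 x 20 mm; on it a spindle: dark round shoulder 60 mm across, to 60 mm above the bench, and steel shaft 28 mm across, 2 mm chamfer, top 110 mm above the bench. The spindle (slot and all) stands turned up to 0.5 rad either way from the drive's own -x: not measured, see or feel it; it turns stiffly (0.25 N m).
- drive_shoulder (a point): Centre of the shoulder's flat top, the pulley's seat, 60 mm above the bench. Key slot: 12 mm wide, from 6 mm off the shaft's axis outwards, open at the side; below the shoulder's top a closed pocket, 6 to 22 mm off the axis, 13 wide, 34 deep. Seated, the key's axis is 14 mm off the shaft's, its 14 mm side radial, its top 6 mm below the shaft's: entered 50 mm straight and let go, it drops home; a tap helps if it sticks.
- pulley_centre (a point): Centre (half-way up) of the loose aluminium pulley, 0.28 to 0.44 kg, own z upright. 46 mm high: toothed part 65 mm across in the lower 19 mm; smooth boss 54 mm across, to grasp, above. Bore 30 mm; through keyway 12 mm wide, reaching 23 mm from the axis towards own -x, red mark beside it on top. Keyway goes over the key; home: centre 23 mm above the shoulder. Over 40 N harms it.
- seal_ring (a joint): Distance (m) that the orange seal ring on the shaft, 42 mm across, 5 mm thick, notched for the key, is pushed down: at 0 its top is 29.5 mm above the shoulder; at 0.030, the end, it is sunk just below the shoulder's top. Starts at 0 to 0.014. Slides stiffly, steady 8 N or so, no spring, stays where left; the pulley's weight does not move it: press it down with the pulley.
- bottle_small: Bystander, to be left alone: small white bottle with a blue cap, 40 mm across, 75 high, behind the drive; origin at the centre of its underside.
- petri_dish: Bystander, to be left alone: covered dish, 64 mm across, 14 high, right of the drive; origin at the centre of its underside.
- beaker: Bystander, to be left alone: empty clear beaker, 54 mm across, 70 high, behind the pulley; origin at the centre of its underside.
- petri_pink: Bystander, to be left alone: covered pink dish, 64 mm across, 14 high, in front and to the right of the pulley; origin at the centre of its underside.
Mind the look-alikes: they are no part of the job. Leave any purple look-alike of the part that bears pulley_centre alone.

How it is judged:
By the outcome, as a careful person would: the job done as asked, in the order asked, and still so for the second after the job is handed in, with the robot touching nothing.
It also fails if it takes over 72 s, if anything falls off the work surface, if the arm or the gripper's body presses on something with over 40 N, if the wrist force passes 120 N, or if a joint passes its speed limit or range.

## Working session

There is one attempt and no reset: what is moved stays moved. The work goes in short steps, each a Python script; the robot and the scene stay as the last script left them, time stands still between calls to the robot, and variables do not carry over. Pictures are saved under pics/ and viewed, and the job is handed in when it is done.

```bash
mkdir -p pics; ls; python3 - <<'E'
from cell import *
import cv2, numpy as np
o=observe();print(o['time'],o['position'],o['tcp_rot'],o['force'],o['grip_width'])
for n in ("scene","side","wrist"):
    c=camera_info(n);print(n,np.round(c["K"],1).tolist(),np.round(c["pose"],3).tolist())
    im=grab_frame(n);cv2.imwrite(f"pics/{n}0.png",im[:,:,::-1])
E
```

```text
pics
0.0 [ 292.97843961 -579.86140643  403.53597083] [-6.72618127e-04  8.51756648e-01 -5.23935995e-01 -1.11103522e-03] [ 0.34265736 -0.70059542 -0.46561002] 85.309440636022
scene [[550.7, 0.0, 307.8], [0.0, 550.7, 239.3], [0.0, 0.0, 1.0]] [[0.78, -0.357, 0.513, -228.119], [-0.625, -0.444, 0.642, -1011.007], [-0.001, -0.822, -0.57, 982.012], [0.0, 0.0, 0.0, 1.0]]
side [[460.8, 0.0, 320.8], [0.0, 460.8, 243.8], [0.0, 0.0, 1.0]] [[0.998, 0.055, -0.031, 612.468], [0.06, -0.657, 0.752, -960.785], [0.021, -0.752, -0.659, 942.772], [0.0, 0.0, 0.0, 1.0]]
wrist [[371.6, 0.0, 319.5], [0.0, 371.6, 240.6], [0.0, 0.0, 1.0]] [[0.452, -0.861, -0.235, 351.418], [-0.892, -0.437, -0.116, -549.652], [-0.003, 0.262, -0.965, 373.738], [0.0, 0.0, 0.0, 1.0]]
```

View pics/scene0.png

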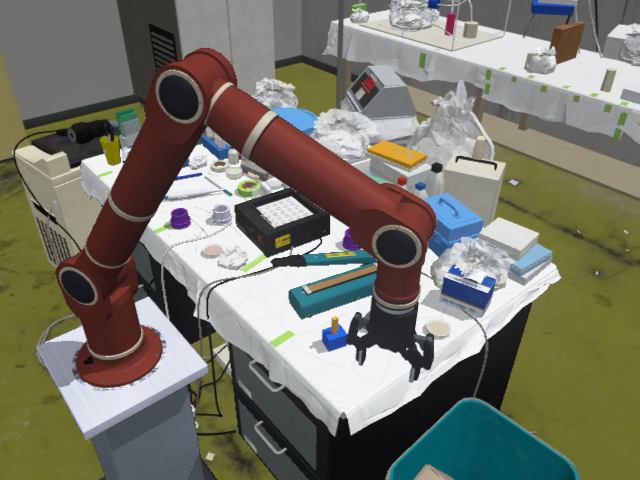

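View pics/side0.png

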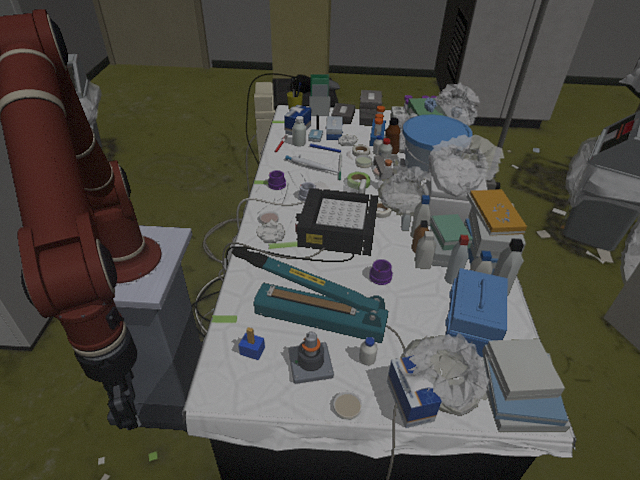

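View pics/wrist0.png

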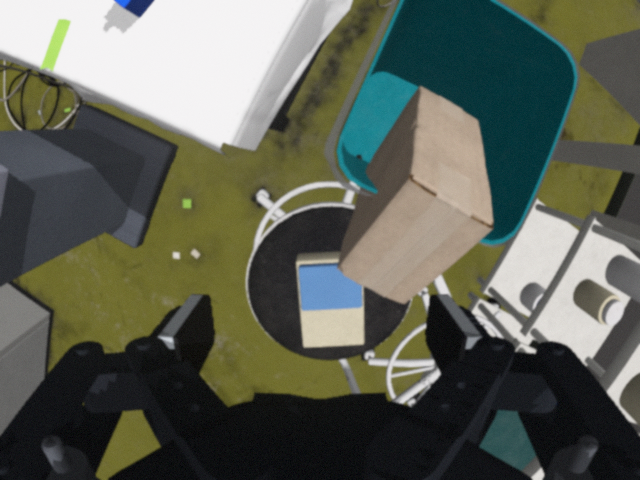

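The side view shows the blue stand at (252,345) with the key top at (251,332). The drive is at (310,355), the bottle at (369,350) and the dish at (347,405). The grey pulley is at about (307,190) with the pink dish at (268,216). The purple look-alikes are at (277,180) and (381,271).

```bash
cat > h.py <<'E'
from cell import *
import cv2, numpy as np
from scipy.spatial.transform import Rotation as R
def ray(n,uv,info=None):
    c=info or camera_info(n);K=np.array(c["K"]);P=np.array(c["pose"])
    x=(uv[0]-K[0,2])/K[0,0];y=(uv[1]-K[1,2])/K[1,1]
    if n=="wrist":
        r=np.hypot(x,y);s=np.sin(r)/r if r>1e-9 else 1;d=np.array([x*s,y*s,np.cos(r)])
    else: d=np.array([x,y,1.])
    return P[:3,3],P[:3,:3]@(d/np.linalg.norm(d))
def onz(n,uv,z,info=None):
    o,d=ray(n,uv,info);return o+d*(z-o[2])/d[2]
def proj(n,p,info=None):
    c=info or camera_info(n);K=np.array(c["K"]);P=np.array(c["pose"])
    q=P[:3,:3].T@(np.array(p,float)-P[:3,3])
    if n=="wrist":
        t=np.arctan2(np.hypot(q[0],q[1]),q[2]);f=t/max(1e-9,np.hypot(q[0],q[1]))
        return np.array([K[0,2]+K[0,0]*q[0]*f,K[1,2]+K[1,1]*q[1]*f])
    return np.array([K[0,2]+K[0,0]*q[0]/q[2],K[1,2]+K[1,1]*q[1]/q[2]])
def tri(r1,r2):
    (o1,d1),(o2,d2)=r1,r2
    A=np.stack([d1,-d2],1);t=np.linalg.lstsq(A,o2-o1,rcond=None)[0]
    a=o1+d1*t[0];b=o2+d2*t[1];return (a+b)/2,np.linalg.norm(a-b)
def down(yaw):  # tool z down, tool x at angle yaw in world
    c,s=np.cos(yaw),np.sin(yaw)
    M=np.array([[c,s,0],[s,-c,0],[0,0,-1.]])
    q=R.from_matrix(M).as_quat();return np.array([q[3],q[0],q[1],q[2]])
def st(t=""):
    o=observe();print(t,"t%.2f"%o['time'],np.round(o['position'],1),"F",np.round(o['force'],1),"T",np.round(o['ft_torque'],2),"w%.1f"%o['grip_width']);return o
def snap(n,name,crop=None,scale=1):
    i=camera_info(n);im=grab_frame(n)
    np.savez(f"pics/{name}.npz",im=im,K=i["K"],pose=i["pose"])
    v=im[:,:,::-1]
    if crop: v=v[crop[1]:crop[3],crop[0]:crop[2]]
    if scale!=1: v=cv2.resize(v,None,fx=scale,fy=scale,interpolation=cv2.INTER_CUBIC)
    cv2.imwrite(f"pics/{name}.png",v);return im,i
E
python3 - <<'E'
from h import *
for nm,uv,z in [("key top",(251,332),86),("stand",(252,348),40),("shaft top",(311,336),110),("bottle cap",(369,341),75),("petri",(347,405),14),("pulley?",(307,188),46),("pink",(268,216),14),("purp1",(277,176),46),("purp2",(381,267),46)]:
    p=onz("side",uv,z);print(nm,np.round(p),round(np.hypot(p[0],p[1])))
print("scene pulley",onz("scene",(221,208),46),"key",onz("scene",(335,320),86))
im=cv2.imread("pics/side0.png");cv2.imwrite("pics/a.png",cv2.resize(im[150:290,220:420],None,fx=4,fy=4,interpolation=cv2.INTER_CUBIC))
im=cv2.imread("pics/scene0.png");cv2.imwrite("pics/b.png",cv2.resize(im[170:300,140:340],None,fx=4,fy=4,interpolation=cv2.INTER_CUBIC))
E
```

```text
key top [ 430. -305.   86.] 527
stand [ 430. -316.   40.] 534
shaft top [ 570. -324.  110.] 656
bottle cap [ 703. -301.   75.] 765
petri [ 658. -431.   14.] 786
pulley? [506. 348.  46.] 614
pink [388. 222.  14.] 447
purp1 [394. 413.  46.] 571
purp2 [744. -22.  46.] 745
scene pulley [506.80768845 358.88950852  46.        ] key [ 420.20760535 -302.79066398   86.        ]
```

View pics/a.png

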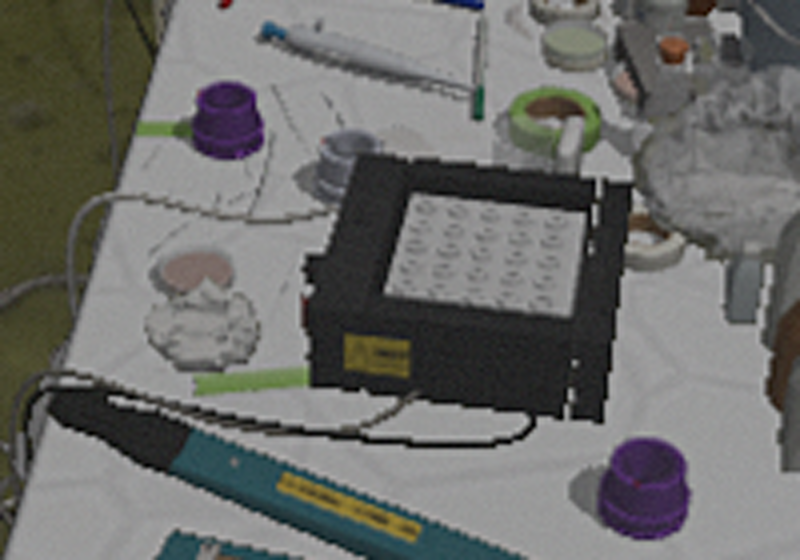

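View pics/b.png

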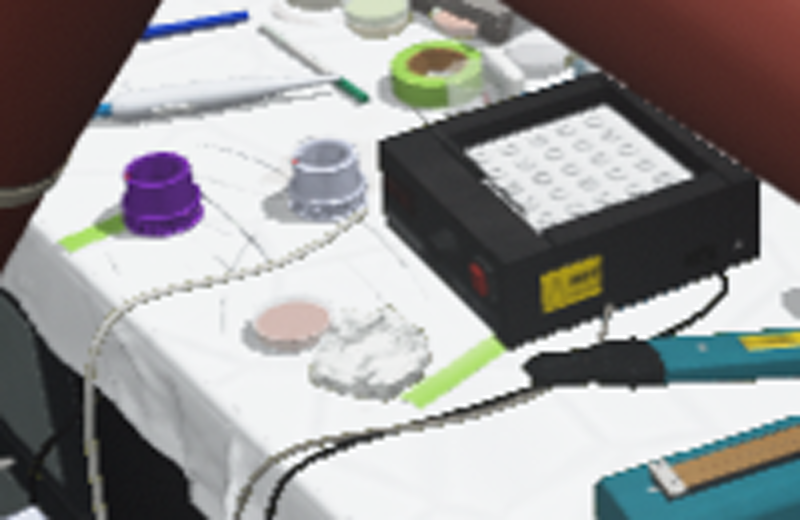

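```bash
python3 - <<'E'
from h import *
az=np.arctan2(-310,480)
q=down(az)
print(ik([480,-310,380],q))
movep([480,-310,360],q)
st()
pause(0.2)
snap("wrist","w1")
E
```

```text
[ 0.63970423  0.52140055 -0.16179997  1.68781509  0.09949714  0.94039912
 -0.13311669]
 t1.41 [ 479.1 -312.1  360.2] F [0.3 0.9 0.9] T [-0.01 -0.03  0.04] w85.4
```

View pics/w1.png

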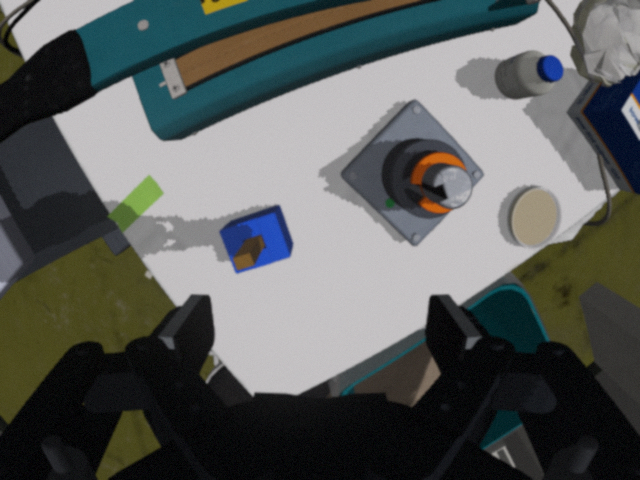

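```bash
python3 - <<'E'
from h import *
d=np.load("pics/w1.npz");im=d["im"];
a=cv2.resize(im[120:280,210:310],None,fx=4,fy=4,interpolation=cv2.INTER_CUBIC)
b=cv2.resize(im[90:250,330:490],None,fx=4,fy=4,interpolation=cv2.INTER_CUBIC)
cv2.imwrite("pics/c.png",np.hstack([a[:600],b[:600]])[:600,:,::-1][:, :1040])
i=dict(K=d["K"],pose=d["pose"])
C=[(417,100),(481,174),(416,245),(342,174)]
P=[onz("wrist",c,20,i) for c in C]
for p in P: print(np.round(p,1))
print("sides",[round(np.linalg.norm(P[k]-P[k-1]),1) for k in range(4)], "ctr",np.mean(P,0))
print("shaft",onz("wrist",(454,186),110,i))
for s in [(279,206),(293,247)]: print(onz("wrist",s,40,i))
print(onz("wrist",(262,238),86,i))
E
```

```text
[ 603.8 -268.7   20. ]
[ 622.3 -353.3   20. ]
[ 538.4 -376.7   20. ]
[ 515.8 -288.6   20. ]
sides [np.float64(90.2), np.float64(86.6), np.float64(87.2), np.float64(90.9)] ctr [ 570.06574796 -321.8019782    20.        ]
shaft [ 571.25986628 -322.08195353  110.        ]
[ 460.19471713 -280.69649928   40.        ]
[ 450.63508368 -314.89083744   40.        ]
[ 446.48242887 -288.61520578   86.        ]
```

View pics/c.png

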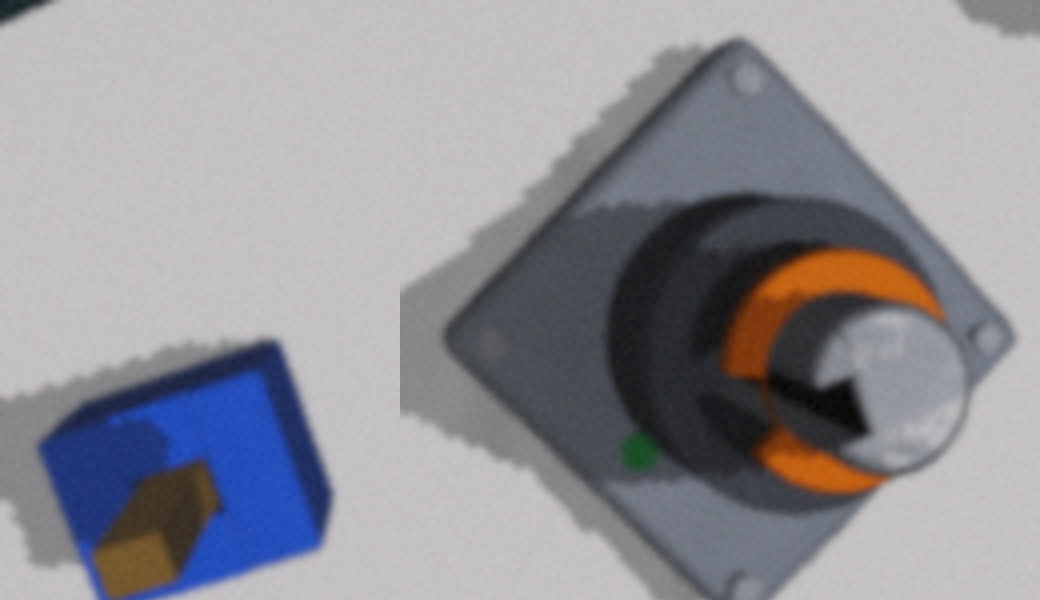

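```bash
python3 - <<'E'
from h import *
d=np.load("pics/w1.npz");i=dict(K=d["K"],pose=d["pose"])
k=onz("wrist",(244,260),86,i);print(k)
az=np.arctan2(-310,500);y=np.array([np.sin(az),-np.cos(az)])
s=np.array([571,-322])
p=s+55*y; movep([*p,310],down(az)); pause(.15); snap("wrist","w2"); st()
p=k[:2]+55*y; print(p); movep([*p,310],down(az)); pause(.15); snap("wrist","w3"); st()
E
```

```text
[ 426.43868307 -294.61819722   86.        ]
 t2.34 [ 541.9 -368.1  311.3] F [ 0.2 -0.1  0.5] T [-0.01  0.04 -0.03] w85.3
[ 397.45700129 -341.36284527]
 t3.18 [ 398.8 -341.3  310.2] F [-0.7 -0.5  0.4] T [ 0.02 -0.02  0.01] w85.4
```

View pics/w2.png

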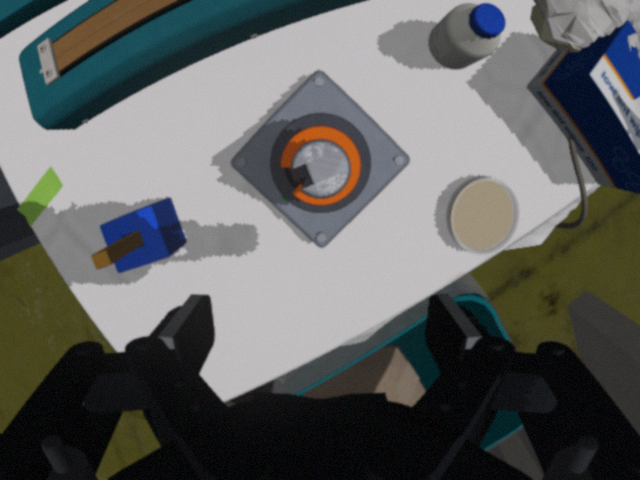

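View pics/w3.png

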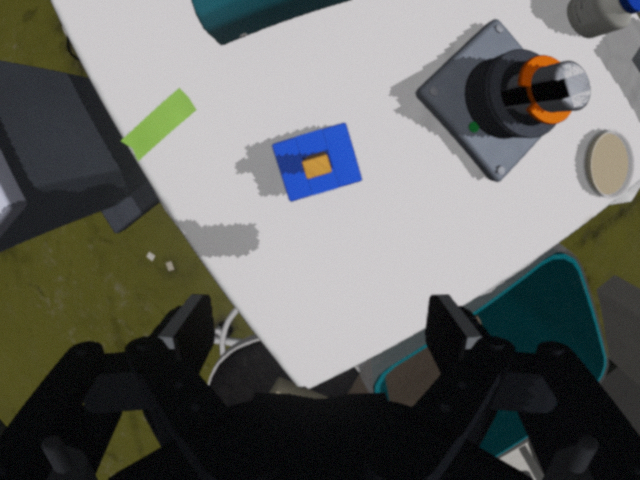

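w2 shows the shaft from above at (322,167) with the slot opening at lower-left near (293,175). w3 shows the key top at (318,166) in the blue stand.

```bash
python3 - <<'E'
from h import *
d=np.load("pics/w2.npz");im2=d["im"];i2=dict(K=d["K"],pose=d["pose"])
d=np.load("pics/w3.npz");im3=d["im"];i3=dict(K=d["K"],pose=d["pose"])
a=cv2.resize(im2[110:230,260:380],None,fx=6,fy=6,interpolation=cv2.INTER_CUBIC)[:600]
cv2.imwrite("pics/d.png",a[:,:,::-1])
# key top mask
def rectm(im,lo,hi,roi):
    x0,y0,x1,y1=roi
    h=cv2.cvtColor(im,cv2.COLOR_RGB2HSV);m=cv2.inRange(h,lo,hi);mm=np.zeros_like(m);mm[y0:y1,x0:x1]=m[y0:y1,x0:x1]
    cs,_=cv2.findContours(mm,cv2.RETR_EXTERNAL,cv2.CHAIN_APPROX_NONE);return max(cs,key=cv2.contourArea)
c=rectm(im3,(8,90,110),(30,255,255),(260,110,370,210))
W=np.array([onz("wrist",p[0],86,i3)[:2] for p in c]).astype(np.float32)
r=cv2.minAreaRect(W);print("key",r,len(c)); b=cv2.boxPoints(r);print(b)
c=rectm(im3,(105,120,90),(130,255,255),(260,110,370,210))
W=np.array([onz("wrist",p[0],40,i3)[:2] for p in c]).astype(np.float32)
r=cv2.minAreaRect(W);print("stand z40",r);b=cv2.boxPoints(r);print(b)
# orange ring, plinth
c=rectm(im2,(5,150,120),(18,255,255),(260,110,380,230))
for z in (75,82,90): 
    W=np.array([onz("wrist",p[0],z,i2)[:2] for p in cv2.convexHull(c)]).astype(np.float32)
    print("ring",z,cv2.fitEllipse(W), cv2.minEnclosingCircle(W))
C=[(321,69),(410,159),(321,247),(231,160)]
P=[onz("wrist",q,20,i2) for q in C];print(np.round(P,1),np.mean(P,0),[np.linalg.norm(P[k]-P[k-1]) for k in range(4)])
print("cam",i2["pose"][:3,3],i3["pose"][:3,3])
E
```

```text
key ((425.677001953125, -294.66534423828125), (9.661744117736816, 13.576467514038086), 75.0123519897461) 77
[[ 417.87036 -297.57635]
 [ 430.985   -301.0874 ]
 [ 433.48364 -291.75433]
 [ 420.36902 -288.2433 ]]
stand z40 ((425.3759765625, -294.74334716796875), (39.44729995727539, 49.177703857421875), 74.988525390625)
[[ 396.51758 -307.4251 ]
 [ 444.01703 -320.16272]
 [ 454.23438 -282.06158]
 [ 406.73492 -269.32397]]
ring 75 ((570.0526733398438, -323.040771484375), (43.57362747192383, 44.320987701416016), 149.14039611816406) ((569.857666015625, -322.9779968261719), 22.16874122619629)
ring 82 ((570.2612915039062, -322.6532897949219), (42.09444046020508, 42.81641387939453), 149.14089965820312) ((570.0728759765625, -322.5926513671875), 21.416194915771484)
ring 90 ((570.4996337890625, -322.21044921875), (40.403907775878906, 41.09690475463867), 149.14175415039062) ((570.3187866210938, -322.1522216796875), 20.556079864501953)
[[ 604.5 -267.9   20. ]
 [ 625.4 -354.6   20. ]
 [ 537.3 -376.6   20. ]
 [ 516.6 -288.3   20. ]] [ 570.95732113 -321.85182354   20.        ] [np.float64(90.17553176663593), np.float64(89.19843479367101), np.float64(90.73576484060057), np.float64(90.70512952748506)]
cam [ 576.1966871  -311.62642544  281.20287611] [ 433.22772098 -284.79542719  280.57410868]
```

View pics/d.png

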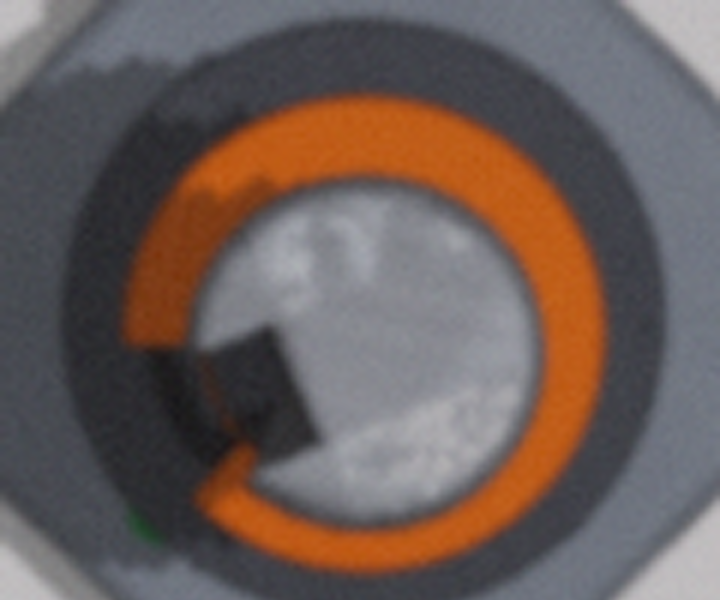

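```bash
python3 - <<'E'
from h import *
d=np.load("pics/w2.npz");im2=d["im"];i2=dict(K=d["K"],pose=d["pose"])
px=lambda u,v:(260+(u+.5)/6-.5,110+(v+.5)/6-.5)
g=lambda u,v:onz("wrist",px(u,v),110,i2)[:2]
W=np.array([g(*p) for p in [(542,352),(366,524),(366,180),(480,222),(255,222),(483,480),(192,330)]],np.float32)
print("shaft",cv2.fitEllipse(W),cv2.minEnclosingCircle(W))
c=np.array(cv2.fitEllipse(W)[0])
a,b=g(272,326),g(320,438);l1=g(203,355);l2=g(252,468)
print("width",np.linalg.norm(a-b))
n=(a+b)/2-c;print("floor off",np.linalg.norm(n),"ang",np.arctan2(n[1],n[0]))
e=b-a;print("ang from edge",np.arctan2(e[1],e[0]),"perp", np.arctan2(-e[0],e[1]),np.arctan2(e[0],-e[1]))
for q in (l1-a,l2-b): print("side ang",np.arctan2(q[1],q[0]))
E
```

```text
shaft ((570.2537231445312, -322.2558898925781), (26.501693725585938, 26.936176300048828), 72.83516693115234) ((570.3738403320312, -322.088623046875), 13.455183982849121)
width 9.411700169754635
floor off 5.811283629357629 ang 2.9755259045512212
ang from edge -1.7264019771703456 perp 2.985987003214344 -0.15560565037544902
side ang 2.981174538290578
side ang 3.0035550423726725
```

```bash
python3 - <<'E'
from h import *
k=np.array([425.6,-294.7]);q=down(-1.833)
print(ik([*k,300],q),ik([570,-322,300],down(-1.727)))
grip(45,20)
movep([*k,300],q);st();pause(.15);st()
movel([*k,245],max_speed=120);pause(.15);st()
snap("side","s1");snap("wrist","w4")
E
```

```text
[ 0.42375302  0.55643337  0.20814439  1.93042029 -0.17620889  0.67206711
 -1.09334778] [ 0.37043355  0.73323455  0.19520328  1.53062401 -0.16728222  0.89413244
 -1.10535241]
 t4.67 [ 425.5 -294.9  300. ] F [-0.4 -0.2  0.7] T [-0.01 -0.04  0.  ] w44.8
 t4.82 [ 425.3 -295.2  300. ] F [ 0.4 -0.4 -0.2] T [0.03 0.02 0.  ] w45.2
 t5.58 [ 425.9 -295.   245.9] F [-0.7  0.3  0.5] T [-0.    0.01 -0.01] w45.3
```

View pics/w4.png

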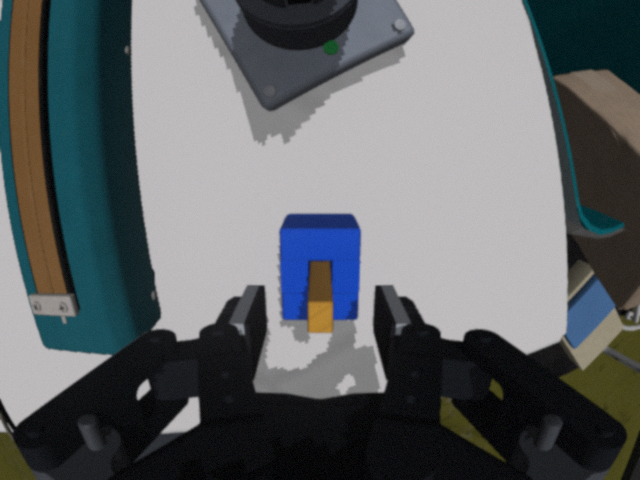

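The key at (320,318) is square to the jaws and centred between them (265 and 375). Gripping it.

```bash
python3 - <<'E'
from h import *
movel([425.6,-294.7,242.5],max_speed=60);st()
grip(5,22);o=st("gripped");pause(.2);st()
movel([425.6,-294.7,320],max_speed=100);pause(.15);st("lifted")
snap("wrist","w5")
E
```

```text
t5.92 [ 425.6 -294.6  242.5] F [ 0.4 -0.4 -0. ] T [-0.01 -0.03  0.02] w45.1
gripped t6.33 [ 425.6 -294.8  242.6] F [-0.7  0.6 -0. ] T [-0.07  0.01  0.02] w9.3
 t6.53 [ 425.6 -294.8  242.6] F [-1.  -1.4  1.4] T [ 0.04 -0.03 -0.08] w9.5
lifted t7.61 [ 425.4 -294.6  319.2] F [-1.5 -0.1 -0.6] T [-0.03  0.02 -0.03] w9.2
```

View pics/w5.png

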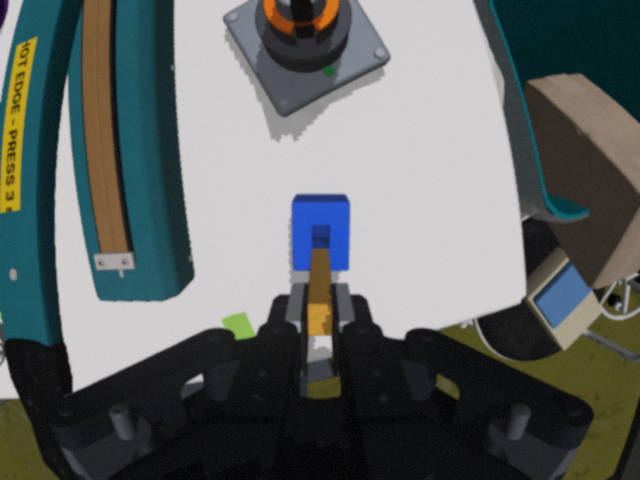

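```bash
python3 - <<'E'
from h import *
d=np.load("pics/w5.npz");im=d["im"];i=dict(K=d["K"],pose=d["pose"])
u=np.array([np.cos(-.262),np.sin(-.262)]);v=np.array([-u[1],u[0]])
for z in (162.6,84.6):
  for a,b in [(7,5),(7,-5),(-7,5),(-7,-5)]:
    print(z,a,b,np.round(proj("wrist",[*(np.array([425.4,-294.7])+a*u+b*v),z],i),1))
cv2.imwrite("pics/e.png",cv2.resize(im[225:355,270:370],None,fx=5,fy=5,interpolation=cv2.INTER_CUBIC)[:600,:,::-1])
E
```

```text
162.6 7 5 [307.2 301.9]
162.6 7 -5 [333.9 301.9]
162.6 -7 5 [307.6 334.3]
162.6 -7 -5 [333.3 334.3]
84.6 7 5 [311.4 244.7]
84.6 7 -5 [328.9 244.7]
84.6 -7 5 [311.6 267.7]
84.6 -7 -5 [328.7 267.7]
```

View pics/e.png

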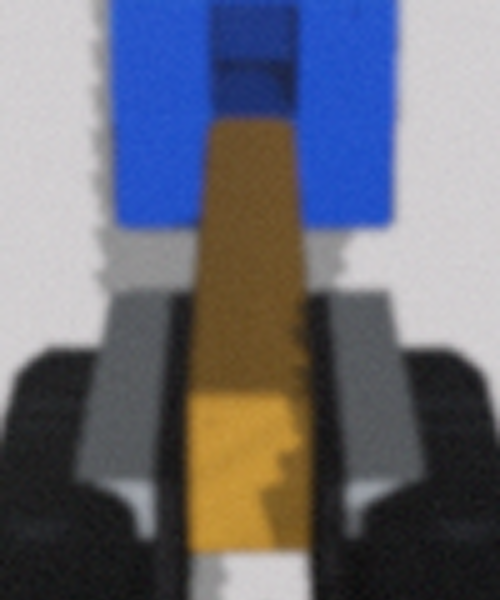

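Key is upright and about 0.4 mm off TCP along its long side. Moving it over the slot and looking.

```bash
python3 - <<'E'
from h import *
a=2.985;c=np.array([570.4,-322.2]);e=np.array([np.cos(a),np.sin(a)])
p=c+13.6*e;q=down(a-np.pi/2-np.pi)
movel([425.6,-294.7,365],max_speed=200)
movep([*p,362],q);pause(.2);st()
snap("wrist","w6");snap("side","s2",(240,250,400,370),5)
d=np.load("pics/w6.npz");im=d["im"]
cv2.imwrite("pics/f.png",cv2.resize(im[205:355,245:395],None,fx=4,fy=4,interpolation=cv2.INTER_CUBIC)[:,:,::-1])
E
```

```text
t8.83 [ 555.7 -320.5  361.9] F [ 0.5  1.  -0.6] T [ 0.03 -0.02  0.04] w9.2
```

View pics/f.png

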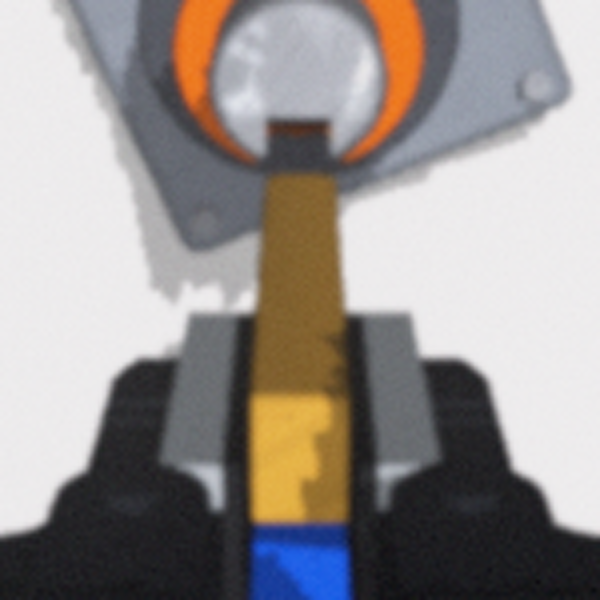

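View pics/s2.png

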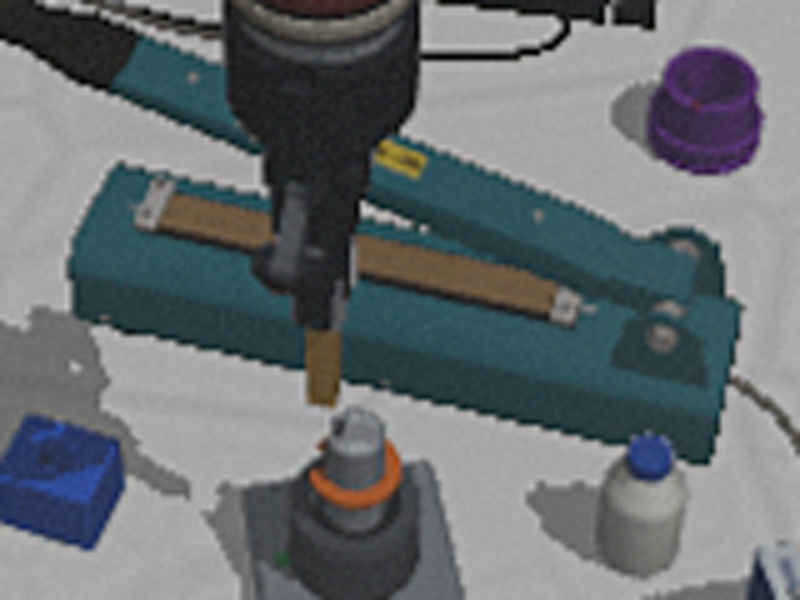

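```bash
python3 - <<'E'
from h import *
d=np.load("pics/w6.npz");i=dict(K=d["K"],pose=d["pose"])
a=2.985;e=np.array([np.cos(a),np.sin(a)]);t=np.array([-e[1],e[0]]);c=np.array([570.4,-322.2])
f=lambda u,v,z:onz("wrist",(245+(u+.5)/4-.5,205+(v+.5)/4-.5),z,i)[:2]
for n,p,z in [("floorL",(268,122),110),("floorR",(329,122),110),("mouthL",(270,168),110),("mouthR",(326,168),110),("keytopfrontL",(251,394),205.3),("keytopfrontR",(349,394),205.3),("kbotL",(267,173),131),("kbotR",(337,173),131)]:
    w=f(*p,z)-c;print(n,np.round([w@e,w@t],2))
E
```

```text
floorL [ 6.48 -4.42]
floorR [6.49 4.98]
mouthL [13.86 -4.16]
mouthR [13.87  4.55]
keytopfrontL [ 8.17 -4.15]
keytopfrontR [8.18 5.01]
kbotL [ 8.49 -4.16]
kbotR [8.5  5.71]
```

```bash
python3 - <<'E'
from h import *
for k in range(4): st()
a=2.985;e=np.array([np.cos(a),np.sin(a)]);t=np.array([-e[1],e[0]]);c=np.array([570.4,-322.2])
p=c+13.6*e;print(p)
movel([*p,352]);pause(.3)
P=np.array([observe()['position'] for k in range(6)]);print(P.mean(0),P.std(0))
snap("wrist","w7")
d=np.load("pics/w7.npz");im=d["im"]
cv2.imwrite("pics/f2.png",cv2.resize(im[205:355,245:395],None,fx=4,fy=4,interpolation=cv2.INTER_CUBIC)[:,:,::-1])
E
```

```text
t8.93 [ 556.1 -320.3  362.3] F [-0.3 -0.5 -0.4] T [-0.   -0.   -0.01] w9.3
 t8.93 [ 556.1 -320.3  362.3] F [-0.3 -0.5 -0.4] T [-0.   -0.   -0.01] w9.3
 t8.93 [ 556.1 -320.3  362.3] F [-0.3 -0.5 -0.4] T [-0.   -0.   -0.01] w9.3
 t8.93 [ 556.1 -320.3  362.3] F [-0.3 -0.5 -0.4] T [-0.   -0.   -0.01] w9.3
[ 556.96640411 -320.0790329 ]
[ 557.02318556 -320.11140034  352.31665557] [0. 0. 0.]
```

View pics/f2.png

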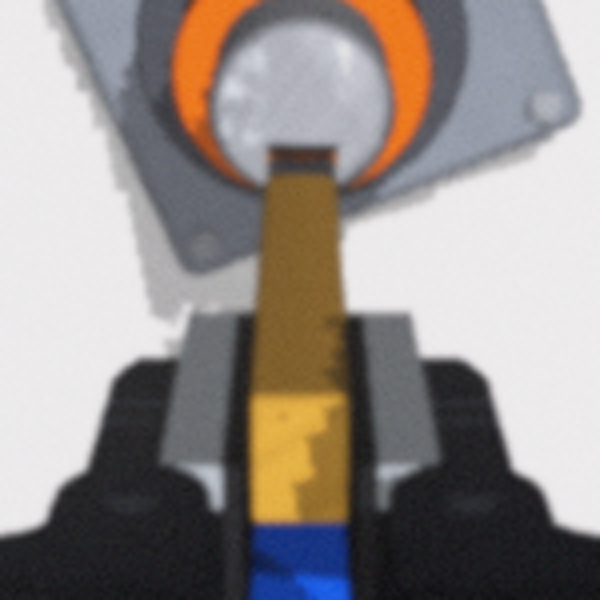

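```bash
cat >> h.py <<'E'
def guard(p,z0,z1,step=2,lim=5,speed=40,base=None,verbose=True):
    """lower in steps until vertical force exceeds lim; returns (z reached, hit)"""
    base=np.array(observe()['force']) if base is None else base
    z=z0
    while z>z1:
        z=max(z-step,z1); movel([p[0],p[1],z],max_speed=speed)
        o=observe();f=np.array(o['force'])-base
        if verbose: print("z%.1f/%.1f xy %.1f %.1f F %s T %s"%(z,o['position'][2],*o['position'][:2],np.round(f,1),np.round(o['ft_torque'],2)))
        if f[2]>lim or np.hypot(f[0],f[1])>lim: return z,True
    return z,False
E
python3 - <<'E'
from h import *
a=2.985;e=np.array([np.cos(a),np.sin(a)]);c=np.array([570.4,-322.2])
p=c+13.6*e
print(guard(p,352,332,2,4,60));st()
E
```

```text
z350.0/349.8 xy 556.9 -320.0 F [ 0.6  0.1 -0.8] T [ 0.05 -0.01  0.03]
z348.0/347.7 xy 556.9 -320.0 F [0.8 0.2 0.4] T [-0.02 -0.01 -0.  ]
z346.0/345.8 xy 556.9 -320.1 F [ 1.5 -0.4  0.3] T [ 0.01 -0.03  0.06]
z344.0/343.8 xy 556.9 -320.1 F [ 0.8 -0.7 -0.5] T [-0.02 -0.02 -0.04]
z342.0/341.8 xy 556.9 -320.0 F [ 0.4 -0.6 -0.1] T [ 0.02 -0.01 -0.  ]
z340.0/339.8 xy 556.9 -320.1 F [ 0.9 -0.1  0.6] T [0.02 0.01 0.01]
z338.0/337.8 xy 556.9 -320.1 F [ 0.8 -0.7  0.2] T [-0.02  0.01 -0.01]
z336.0/335.8 xy 556.9 -320.1 F [ 0.6 -0.9  0.1] T [-0.    0.04 -0.03]
z334.0/333.8 xy 556.9 -320.1 F [ 1.  -0.5  0.5] T [-0.06  0.02 -0.03]
z332.0/331.8 xy 556.9 -320.1 F [ 0.8 -1.2  0.2] T [ 0.02  0.02 -0.  ]
(332, False)
 t12.03 [ 556.9 -320.1  331.8] F [-0.  -0.6 -0.6] T [ 0.02  0.02 -0.  ] w9.5
```

```bash
python3 - <<'E'
from h import *
a=2.985;e=np.array([np.cos(a),np.sin(a)]);c=np.array([570.4,-322.2])
p=c+13.6*e
print(guard(p,332,298,3,4,60));st()
snap("side","s3",(240,250,400,370),5);snap("wrist","w8")
d=np.load("pics/w8.npz");im=d["im"]
cv2.imwrite("pics/f3.png",cv2.resize(im[205:355,245:395],None,fx=4,fy=4,interpolation=cv2.INTER_CUBIC)[:,:,::-1])
E
```

```text
z329.0/328.7 xy 556.9 -320.1 F [ 0.5  0.5 -1. ] T [-0.09  0.05  0.04]
z326.0/325.7 xy 556.9 -320.1 F [ 0.5  0.7 -0.9] T [-0.07  0.01  0.06]
z323.0/322.7 xy 556.9 -320.1 F [ 0.2  0.4 -1.5] T [-0.11 -0.01  0.01]
z320.0/319.8 xy 556.9 -320.1 F [-0.4 -0.2 -1. ] T [-0.03  0.02 -0.  ]
z317.0/316.7 xy 556.9 -320.1 F [-0.3  0.5 -0.5] T [-0.12 -0.03 -0.01]
z314.0/313.7 xy 556.9 -320.1 F [-0.3  0.2 -0.5] T [-0.1   0.02  0.  ]
z311.0/310.7 xy 556.9 -320.1 F [-0.6  0.1 -0.4] T [-0.16 -0.    0.01]
z308.0/307.7 xy 556.9 -320.1 F [-0.5 -0.4 -0.7] T [-0.12  0.05  0.  ]
z305.0/304.7 xy 556.9 -320.1 F [-0.   0.2 -0.1] T [-0.16  0.01  0.02]
z302.0/301.7 xy 556.9 -320.1 F [-0.9  0.3  0.1] T [-0.19  0.05 -0.01]
z299.0/298.8 xy 556.9 -320.1 F [ 0.2 -0.3 -0.4] T [-0.23  0.03 -0.01]
z298.0/297.9 xy 556.9 -320.1 F [-0.2 -0.4 -0.5] T [-0.28  0.03  0.06]
(298, False)
 t15.03 [ 556.9 -320.1  297.9] F [-0.3 -1.  -1.1] T [-0.28  0.03  0.06] w9.5
```

View pics/f3.png

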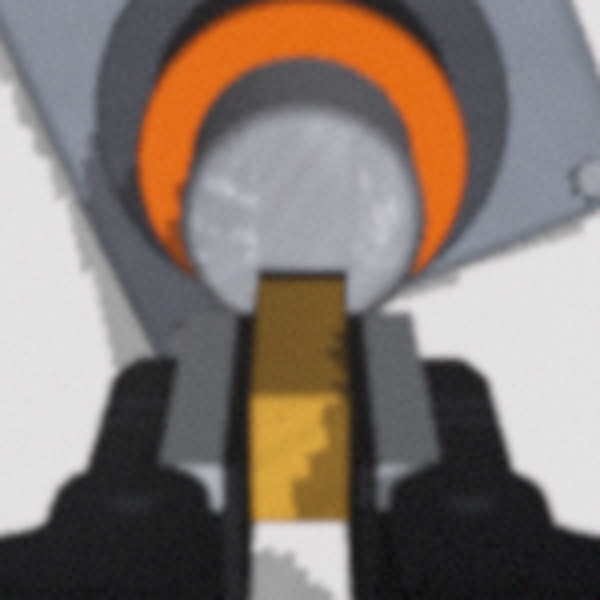

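View pics/s3.png

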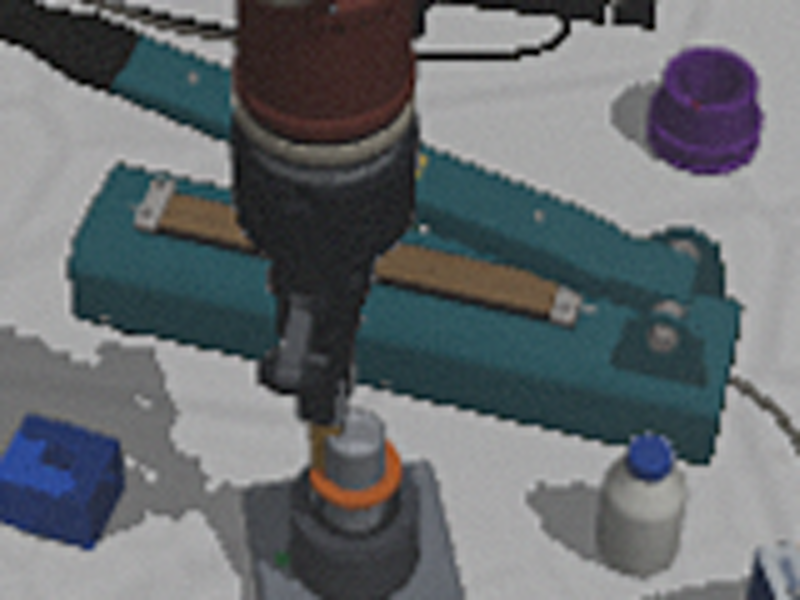

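```bash
python3 - <<'E'
from h import *
a=2.985;e=np.array([np.cos(a),np.sin(a)]);c=np.array([570.4,-322.2])
p=c+13.6*e
print(guard(p,298,288.5,1.5,4,30));st()
E
```

```text
z296.5/296.4 xy 557.0 -320.1 F [ 0.9 -0.   0.5] T [-0.33 -0.01 -0.01]
z295.0/294.9 xy 557.0 -320.1 F [ 0.7 -0.4 -0.5] T [-0.31 -0.08 -0.05]
z293.5/293.3 xy 557.0 -320.1 F [ 1.7 -0.4 -0.5] T [-0.33 -0.09 -0.05]
z292.0/291.8 xy 556.9 -320.1 F [ 0.7 -0.6 -0.3] T [-0.32 -0.06 -0.01]
z290.5/290.4 xy 556.9 -320.1 F [ 0.4 -0.5 -0.1] T [-0.31 -0.04 -0.04]
z289.0/288.9 xy 556.9 -320.2 F [ 1.4 -1.2  0.2] T [-0.47 -0.06 -0.01]
z288.5/288.5 xy 556.9 -320.1 F [ 0.2 -1.5  0.1] T [-0.36  0.03 -0.02]
(288.5, False)
 t16.88 [ 556.9 -320.1  288.5] F [-0.5 -2.2 -1.2] T [-0.36  0.03 -0.02] w9.3
```

```bash
python3 - <<'E'
from h import *
grip(40);st();pause(.2)
o=observe()['position']
movel([556.97,-320.08,340],max_speed=150);pause(.1);st()
snap("wrist","w9")
d=np.load("pics/w9.npz");im=d["im"]
cv2.imwrite("pics/f4.png",cv2.resize(im[175:325,245:395],None,fx=4,fy=4,interpolation=cv2.INTER_CUBIC)[:,:,::-1])
E
```

```text
t17.28 [ 557.1 -319.7  288.5] F [-0.4 -0.2 -0.6] T [ 0.01  0.08 -0.05] w40.1
 t18.07 [ 556.5 -319.7  338.6] F [ 0.3 -1.  -1.2] T [-0.01 -0.04  0.04] w39.9
```

View pics/f4.png

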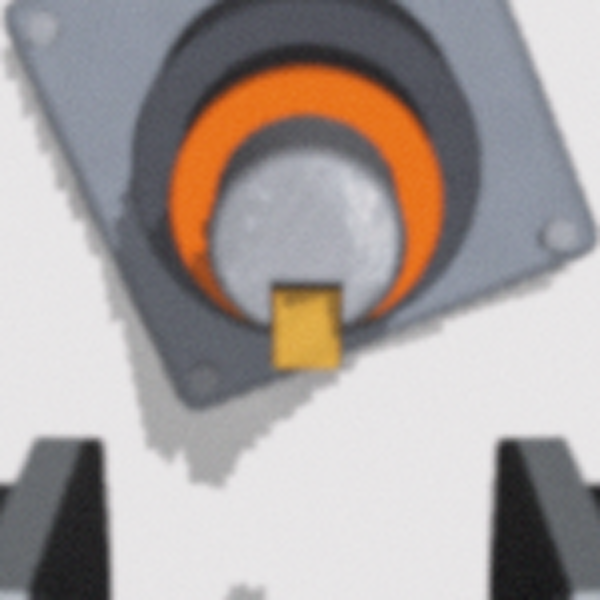

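```bash
python3 - <<'E'
from h import *
d=np.load("pics/w9.npz");i=dict(K=d["K"],pose=d["pose"])
a=2.985;e=np.array([np.cos(a),np.sin(a)]);t=np.array([-e[1],e[0]]);c=np.array([570.4,-322.2])
z4=lambda p:(np.array(proj("wrist",p,i))-[245,175]+.5)*4-.5
print("floor edge",z4([*(c+6*e),110]))
for z in (104,108,112,125): print(z,[np.round(z4([*(c+r*e+s*t),z])) for r,s in [(21,-5),(21,5),(7,-5)]])
snap("side","s4",(240,250,400,370),5)
E
```

```text
floor edge [305.12613599 283.34945268]
104 [array([270., 371.]), array([339., 371.]), array([270., 278.])]
108 [array([270., 380.]), array([340., 380.]), array([269., 286.])]
112 [array([269., 390.]), array([340., 390.]), array([269., 294.])]
125 [array([267., 423.]), array([343., 424.]), array([267., 323.])]
```

View pics/s4.png

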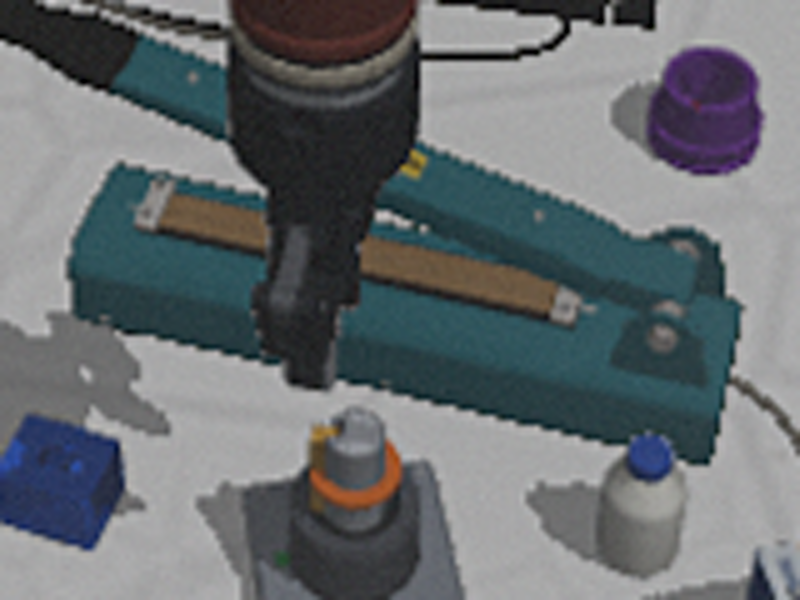

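The key is home: its outer top edge at row 370 matches a top at z=104. In the side view it sits below the shaft top. Next, a look at the pulley.

```bash
python3 - <<'E'
from h import *
az=np.arctan2(352,506);y=np.array([np.sin(az),-np.cos(az)])
movel([556.97,-320.08,370],max_speed=300)
p=np.array([506,353])+55*y; q=down(az)
print(ik([*p,310],q))
movep([*p,310],q);grip(85); pause(.2); st(); snap("wrist","w10")
E
```

```text
[-0.31070074  0.69766607 -0.41473166  1.61885149  0.33768792  0.89681428
 -0.24403736]
 t21.39 [537.4 307.9 310. ] F [-0.1  0.2  0.2] T [-0.03 -0.01  0.08] w84.8
```

View pics/w10.png

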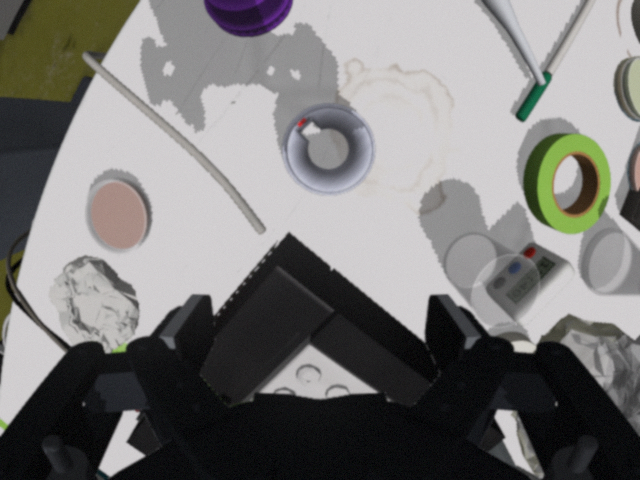

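```bash
python3 - <<'E'
from h import *
d=np.load("pics/w10.npz");im=d["im"];i=dict(K=d["K"],pose=d["pose"])
cv2.imwrite("pics/g.png",cv2.resize(im[95:205,270:390],None,fx=5,fy=5,interpolation=cv2.INTER_CUBIC)[:,:,::-1])
h=cv2.cvtColor(im,cv2.COLOR_RGB2HSV)
m=((h[...,0]<8)|(h[...,0]>172))&(h[...,1]>120);m[:100]=0;m[160:]=0;m[:,:270]=0;m[:,390:]=0
v,u=np.nonzero(m);print(u.mean(),v.mean(),len(u),onz("wrist",(u.mean(),v.mean()),46,i))
print("cam",i["pose"][:3,3])
E
```

```text
301.61764705882354 121.97058823529412 34 [482.46980267 366.62563748  46.        ]
cam [499.25158853 362.48388452 280.09565485]
```

View pics/g.png

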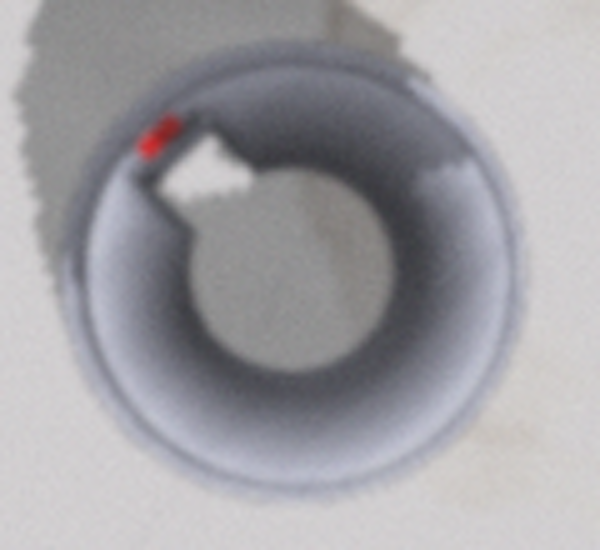

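```bash
python3 - <<'E'
from h import *
d=np.load("pics/w10.npz");im=d["im"];i=dict(K=d["K"],pose=d["pose"])
f=lambda u,v,z:onz("wrist",(270+(u+.5)/5-.5,95+(v+.5)/5-.5),z,i)[:2]
W=np.array([f(*p,46) for p in [(85,270),(512,275),(300,62),(298,488),(148,420),(455,425),(448,128)]],np.float32)
E=cv2.fitEllipse(W);print(E);c=np.array(E[0])
B=np.array([f(*p,0) for p in [(190,275),(395,270),(293,373),(225,345),(363,343),(365,198)]],np.float32);print("bore z0",cv2.fitEllipse(B))
for n,p in [("red",(158,137)),("end",(177,156))]:
    w=f(*p,46)-c;print(n,np.linalg.norm(w),np.arctan2(w[1],w[0]))
for a,b in [((192,238),(148,183)),((258,175),(207,122))]:
    w=f(*b,46)-f(*a,46);print("side",np.arctan2(w[1],w[0]))
az=np.arctan2(c[1],c[0]);print(az)
for k in np.arange(-np.pi,np.pi,np.pi/8):
    j=ik([*c,190],down(k)); print(round(k,2), None if j is None else np.round(j,2).tolist())
E
```

```text
((506.6761779785156, 362.1693115234375), (52.78041076660156, 54.67139434814453), 73.48402404785156)
bore z0 ((506.76031494140625, 362.269287109375), (30.5032958984375, 31.136394500732422), 50.029991149902344)
red 24.785237780960774 2.9674348090067117
end 21.405774566175168 2.9700142590129732
side 2.8435142801355817
side 2.935910710113077
0.6205862594457393
-3.14 [-0.15, 1.04, -0.95, 1.67, 1.0, 0.98, 1.67]
-2.75 [-0.12, 1.08, -1.03, 1.67, 1.06, 1.05, 2.02]
-2.36 [-0.87, 0.86, 0.37, 1.7, -0.46, 0.67, -2.61]
-1.96 [-0.82, 0.85, 0.27, 1.7, -0.34, 0.64, -2.32]
-1.57 [-0.76, 0.84, 0.17, 1.7, -0.22, 0.63, -2.03]
-1.18 [-0.7, 0.83, 0.07, 1.69, -0.09, 0.62, -1.75]
-0.79 [-0.65, 0.83, -0.02, 1.69, 0.02, 0.62, -1.46]
-0.39 [-0.59, 0.83, -0.11, 1.69, 0.14, 0.63, -1.17]
0.0 [-0.53, 0.84, -0.21, 1.69, 0.26, 0.64, -0.88]
0.39 [-0.48, 0.85, -0.29, 1.69, 0.36, 0.66, -0.58]
0.79 [-0.43, 0.86, -0.38, 1.68, 0.46, 0.69, -0.27]
1.18 [-0.38, 0.88, -0.47, 1.68, 0.56, 0.72, 0.04]
1.57 [-0.33, 0.9, -0.56, 1.68, 0.66, 0.76, 0.36]
1.96 [-0.28, 0.93, -0.66, 1.68, 0.75, 0.81, 0.67]
2.36 [-0.23, 0.96, -0.76, 1.68, 0.84, 0.86, 0.99]
2.75 [-0.19, 1.0, -0.86, 1.68, 0.93, 0.93, 1.33]
```

```bash
python3 - <<'E'
from h import *
d=np.load("pics/w10.npz");im=d["im"];i=dict(K=d["K"],pose=d["pose"])
c=np.array([506.7,362.2])
for n,p,z in [("box corner",(290,235),60),("box corner90",(290,235),90),("beaker base",(472,262),0),("beaker top",(508,285),70),("pink",(118,215),14)]:
    w=onz("wrist",p,z,i)[:2];print(n,w,np.linalg.norm(w-c))
g=0.62
o=c
movep([*c,300],down(g));pause(.2);st()
movel([*c,230],max_speed=150);pause(.1);st()
snap("wrist","w11");snap("side","s5",(230,130,390,250),5)
E
```

```text
box corner [516.20048491 306.10104611] 56.89773142379003
box corner90 [513.89027623 313.78627349] 48.94475443997357
beaker base [658.25694881 358.34837526] 151.60588295447803
beaker top [652.41279564 362.6213757 ] 145.71340490590467
pink [394.07533326 227.56740233] 175.5284931685938
 t22.00 [507.8 360.9 300. ] F [-0.   0.1  0.2] T [ 0.   -0.01  0.  ] w84.9
 t22.72 [507.2 362.6 231.4] F [ 1.1 -1.  -0.6] T [ 0.05  0.02 -0.02] w85.1
```

View pics/w11.png

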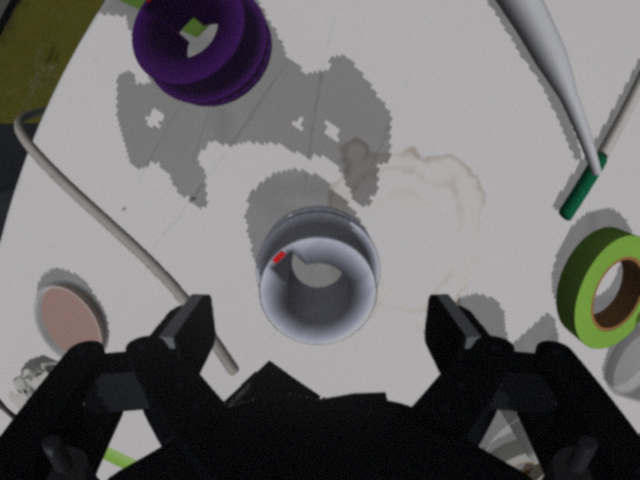

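View pics/s5.png

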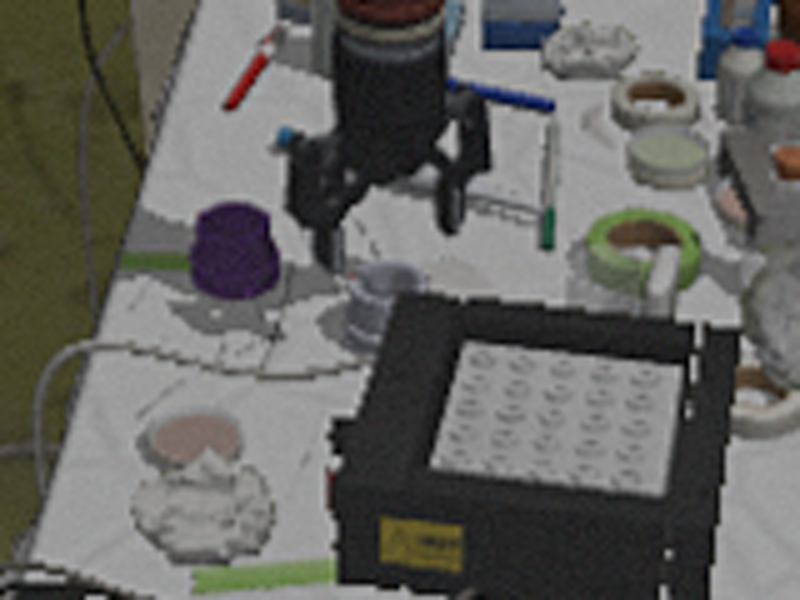

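```bash
python3 - <<'E'
from h import *
L=lambda n:(lambda d:dict(K=d["K"],pose=d["pose"]))(np.load(f"pics/{n}.npz"))
print(tri(ray("wrist",(290,235),L("w10")),ray("wrist",(270,362),L("w11"))))
i=L("w11");W=np.array([onz("wrist",p,46,i)[:2] for p in [(260,288),(376,290),(318,344),(318,238)]],np.float32);print(W.mean(0),W)
E
```

```text
(array([520.15815599, 292.22310353,   6.19080312]), np.float64(0.41588436738440837))
[506.55356 362.86462] [[484.07678 348.8803 ]
 [527.6615  378.80603]
 [522.5615  340.38968]
 [491.9144  383.3824 ]]
```

```bash
python3 - <<'E'
from h import *
c=[506.7,362.5]
movel([*c,193],max_speed=100);pause(.1);st("down")
grip(48,34);st("grip");pause(.2);st()
movel([*c,205],max_speed=60);pause(.1);st("lift");snap("wrist","w12")
E
```

```text
down t23.43 [506.9 362.8 193.6] F [-0.8  0.3 -0.1] T [0.02 0.01 0.02] w85.0
grip t23.83 [506.8 362.6 193.9] F [-0.7 -0.4  4.1] T [-0.19  0.18  0.03] w53.3
 t24.03 [506.9 362.6 193.8] F [-0.7 -0.6  5.1] T [-0.21  0.24 -0.06] w53.9
lift t24.48 [506.5 362.3 204.5] F [ 0.8 -0.1 -3.4] T [ 0.07  0.06 -0.  ] w53.6
```

View pics/w12.png

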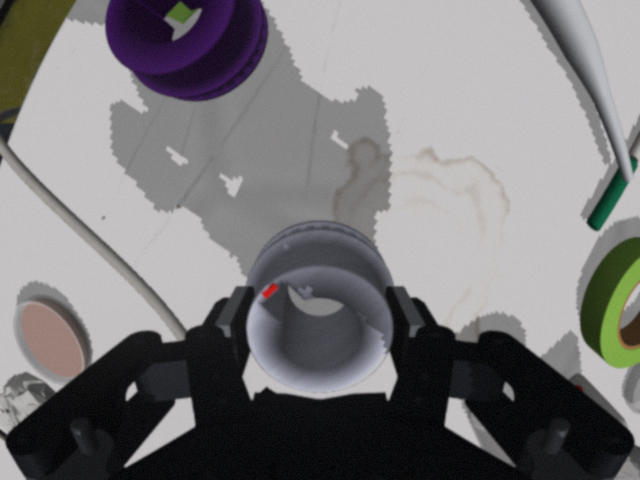

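```bash
python3 - <<'E'
from h import *
d=np.load("pics/w12.npz");im=d["im"];i=dict(K=d["K"],pose=d["pose"])
h=cv2.cvtColor(im,cv2.COLOR_RGB2HSV)
m=((h[...,0]<8)|(h[...,0]>172))&(h[...,1]>120);m[:270]=0;m[310:]=0;m[:,:250]=0;m[:,300:]=0
v,u=np.nonzero(m);z=57
r=onz("wrist",(u.mean(),v.mean()),z,i)[:2]
cv2.imwrite("pics/g2.png",cv2.resize(im[250:400,240:400],None,fx=4,fy=4,interpolation=cv2.INTER_CUBIC)[:,:,::-1])
for p in [(320,266),(320,392),(247,330),(393,330)]: print(onz("wrist",p,z,i)[:2])
print("red",r,u.mean(),v.mean(),"tcp",observe()['position'])
E
```

```text
[491.26579223 383.28295934]
[522.04023504 340.31293675]
[484.17114261 347.63979517]
[527.26770019 378.53628299]
red [482.44808612 365.79069315] 269.65 290.7 tcp [506.52611761 362.24286973 204.47605526]
```

View pics/g2.png

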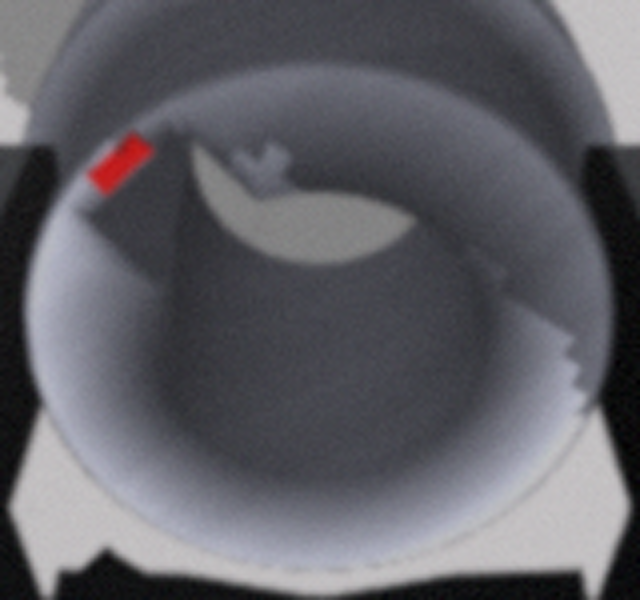

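```bash
python3 - <<'E'
from h import *
movel([506.7,362.5,400],max_speed=250)
q=down(0.63)
movep([570.5,-322.0,400],q)
movel([570.5,-322.0,318],max_speed=200);pause(.2);st()
snap("wrist","w13");snap("side","s6",(240,250,400,370),5)
E
```

```text
t28.67 [ 571.2 -322.   320.1] F [-0.5  0.  -3.2] T [ 0.   -0.01  0.  ] w53.6
```

View pics/w13.png

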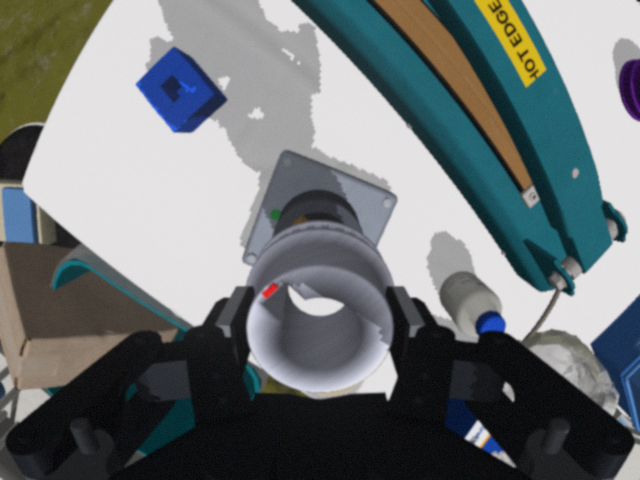

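View pics/s6.png

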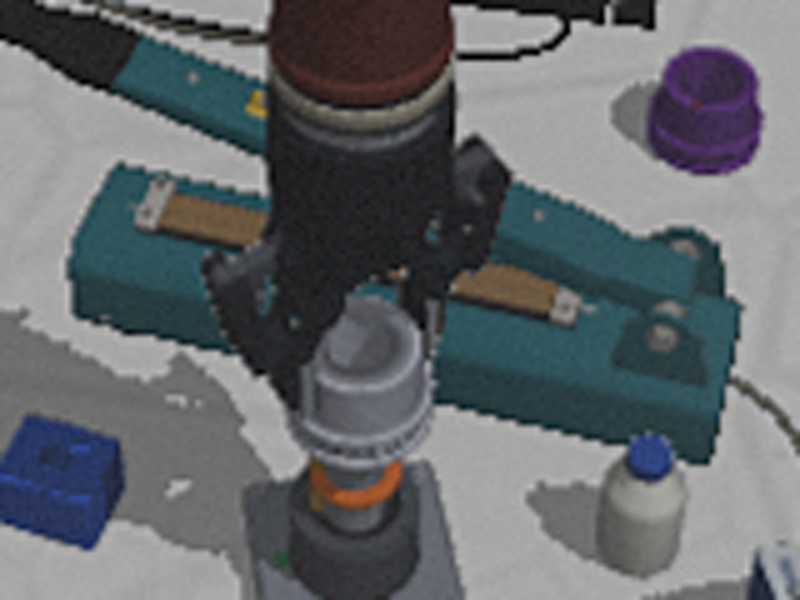

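The pulley sits over the shaft with its red mark towards the key side, at (270,291). Lowering it with force checks.

```bash
python3 - <<'E'
from h import *
p=[570.5,-322.0]
print(guard(p,316,291,2,4,60));st()
E
```

```text
z314.0/313.6 xy 570.3 -322.0 F [-0.4  0.4  0.5] T [-0.01 -0.08 -0.06]
z312.0/311.7 xy 570.4 -322.0 F [-0.5 -0.3 -0.1] T [-0.05  0.03 -0.  ]
z310.0/309.8 xy 570.4 -322.0 F [-0.9  0.5  1. ] T [0.03 0.03 0.05]
z308.0/307.8 xy 570.4 -322.0 F [0.4 0.3 1.4] T [-0.01 -0.02 -0.05]
z306.0/305.8 xy 570.4 -322.0 F [ 0.8  0.2 -0.6] T [0.   0.   0.05]
z304.0/303.8 xy 570.4 -322.0 F [-0.3 -0.1 -0.2] T [-0.    0.09 -0.04]
z302.0/301.8 xy 570.4 -322.0 F [-0.3 -0.   0.3] T [-0.02  0.05 -0.01]
z300.0/299.8 xy 570.4 -322.0 F [-0.1  0.3 -0.1] T [ 0.    0.01 -0.02]
z298.0/297.8 xy 570.4 -322.0 F [-0.2  0.   0.3] T [-0.01  0.04  0.02]
z296.0/295.8 xy 570.4 -322.0 F [-0.1  0.6 -0.2] T [ 0.01  0.02 -0.02]
z294.0/293.8 xy 570.4 -322.0 F [-0.1  0.7 -0.2] T [-0.01 -0.02  0.  ]
z292.0/291.8 xy 570.4 -322.0 F [-0.9 -0.2 -0.3] T [-0.03  0.03 -0.01]
z291.0/290.9 xy 570.5 -322.0 F [0.2 0.3 0.3] T [0.04 0.01 0.  ]
(291, False)
 t32.02 [ 570.5 -322.   290.9] F [ 0.3  0.1 -3.1] T [0.04 0.01 0.  ] w53.5
```

```bash
python3 - <<'E'
from h import *
p=[570.5,-322.0]
b=np.array([0,0,-3.2])
z,hit=guard(p,291,264,2.5,16,50,b)
if not hit: z,hit=guard(p,z,256,1.5,16,30,b)
st()
E
```

```text
z288.5/288.2 xy 570.4 -322.0 F [ 0.4  0.9 -0.2] T [-0.03  0.05 -0.04]
z286.0/285.7 xy 570.4 -322.0 F [-0.6 -0.6  0.3] T [ 0.05  0.01 -0.  ]
z283.5/283.2 xy 570.4 -322.0 F [-0.1  0.6  0.1] T [ 0.02  0.02 -0.01]
z281.0/280.8 xy 570.4 -322.0 F [0.4 0.  0. ] T [ 0.02  0.   -0.01]
z278.5/278.7 xy 570.8 -322.1 F [ 0.3 -0.   1.4] T [-0.05 -0.13 -0.03]
z276.0/276.8 xy 570.7 -322.0 F [-0.7  0.5  6.4] T [0.02 0.13 0.06]
z273.5/274.1 xy 570.8 -322.1 F [-0.   0.6  6.8] T [ 0.02  0.14 -0.  ]
z271.0/271.2 xy 570.8 -322.1 F [-0.4 -0.7  7.4] T [0.06 0.05 0.02]
z268.5/268.5 xy 570.8 -322.1 F [-0.4 -0.3  6. ] T [-0.04 -0.11 -0.  ]
z266.0/266.0 xy 570.7 -322.1 F [ 1.1 -0.5  5.8] T [-0.08 -0.16  0.04]
z264.0/264.0 xy 570.7 -322.0 F [ 1.3 -0.8  6. ] T [-0.05 -0.32 -0.01]
z262.5/262.5 xy 570.7 -322.1 F [ 2.  -0.3  7. ] T [-0.09 -0.35 -0.04]
z261.0/261.1 xy 570.7 -322.1 F [ 2.5 -0.8  7. ] T [-0.17 -0.46  0.03]
z259.5/259.5 xy 570.7 -322.0 F [1.4 0.1 6.1] T [-0.14 -0.48 -0.01]
z258.0/258.0 xy 570.7 -322.0 F [ 2.3 -1.6  7.3] T [-0.18 -0.63 -0.01]
z256.5/256.5 xy 570.7 -322.0 F [ 3.  -0.6  6.9] T [-0.24 -0.6  -0.02]
z256.0/256.1 xy 570.7 -322.0 F [ 3.2 -0.9  6.3] T [-0.18 -0.68  0.01]
 t36.27 [ 570.7 -322.   256.1] F [ 3.2 -0.9  3.1] T [-0.18 -0.68  0.01] w53.6
```

```bash
python3 - <<'E'
from h import *
p=[570.9,-322.1]
b=np.array([0,0,-3.2])
print(guard(p,256,251,.5,15,15,b))
st()
E
```

```text
z255.5/255.5 xy 570.9 -322.1 F [ 2.8 -0.5  7.8] T [-0.14 -0.59  0.  ]
z255.0/255.0 xy 570.9 -322.1 F [ 2.6 -0.4  6.9] T [-0.09 -0.52 -0.06]
z254.5/254.4 xy 570.9 -322.1 F [ 2.6 -0.9  7.1] T [-0.17 -0.6   0.02]
z254.0/253.9 xy 570.9 -322.1 F [ 2.3 -0.3  6.4] T [-0.12 -0.53 -0.03]
z253.5/253.9 xy 570.9 -322.1 F [ 2.5 -0.7  9.6] T [-0.08 -0.39 -0.  ]
z253.0/253.9 xy 570.9 -322.1 F [ 1.5  0.4 11.8] T [-0.04 -0.23  0.09]
z252.5/253.8 xy 570.9 -322.0 F [ 0.2  0.9 13.5] T [ 0.03 -0.09  0.01]
z252.0/253.8 xy 570.9 -322.0 F [ 0.1  0.9 15.6] T [ 0.13  0.03 -0.02]
(252.0, True)
 t38.27 [ 570.9 -322.   253.8] F [ 0.1  0.9 12.4] T [ 0.13  0.03 -0.02] w53.5
```

```bash
python3 - <<'E'
from h import *
p=[570.9,-322.1]
movel([*p,253.3],max_speed=15);st()
grip(78);pause(.1);st("open")
movel([*p,330],max_speed=120);pause(.2);st()
snap("wrist","w14");snap("side","s7",(240,250,400,370),5)
E
```

```text
t38.52 [ 570.7 -322.   253.9] F [ 0.5 -0.3  7.6] T [ 0.07 -0.08  0.  ] w53.6
open t38.98 [ 570.6 -322.   252.7] F [-0.3 -0.   0.3] T [ 0.02 -0.   -0.01] w77.9
 t39.98 [ 570.7 -322.   328.9] F [0.2 0.  0.1] T [-0.01 -0.05  0.03] w78.1
```

View pics/w14.png

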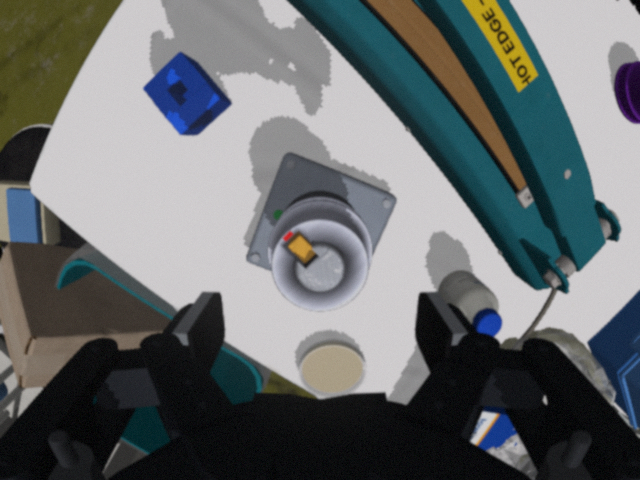

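View pics/s7.png

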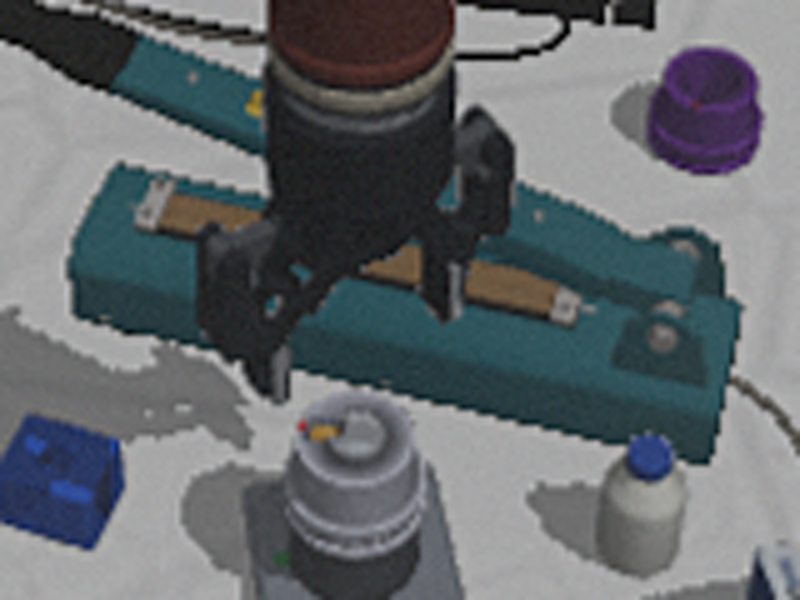

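```bash
python3 - <<'E'
from h import *
d=np.load("pics/w14.npz");im=d["im"];i=dict(K=d["K"],pose=d["pose"])
cv2.imwrite("pics/k.png",cv2.resize(im[190:320,260:385],None,fx=4.5,fy=4.5,interpolation=cv2.INTER_CUBIC)[:,:,::-1])
c=np.array([570.7,-322.0]);e=np.array([np.cos(.63),np.sin(.63)]);t=np.array([-e[1],e[0]])
f=lambda p:np.round((proj("wrist",p,i)-[260,190])*4.5)
for z in (106,110): print(z,[f([*(c+27*s),z]) for s in (e,-e,t,-t)])
a=2.985;r=np.array([np.cos(a),np.sin(a)]);n=np.array([-r[1],r[0]])
print("key",[f([*(c+r*x+n*y),104]) for x,y in((7,5),(7,-5),(21,5),(21,-5))])
E
```

```text
106 [array([492., 345.]), array([ 52., 344.]), array([273., 128.]), array([272., 544.])]
110 [array([496., 356.]), array([ 48., 355.]), array([273., 135.]), array([272., 558.])]
key [array([203., 329.]), array([261., 274.]), array([121., 251.]), array([179., 195.])]
```

View pics/k.png

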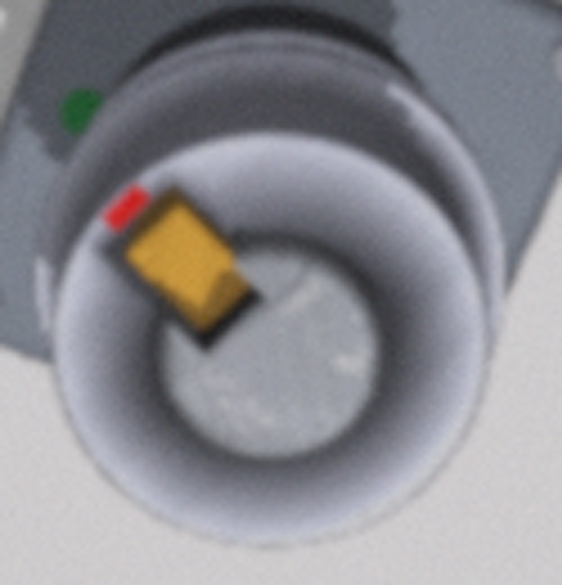

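The rim spans 55–490 by 131–545, matching a pulley top at z=106 (home), and the key's corners fit z=104 (on the bottom). Handing in.

```bash
python3 - <<'E'
from h import *
movel([570.9,-322.1,380],max_speed=200);st()
print(finish_job())
E
```

```text
t40.48 [ 571.  -322.   380.8] F [-0.2  0.5 -1. ] T [ 0.01 -0.02  0.  ] w78.1
the job is handed in; nothing more can be done
None
```

The pulley is fitted and sits fully home over the key; I handed the job in at 40.5 s with the gripper clear of it.

- **Key:** I took it from the stand with a 22 N grip. I found the slot by camera, at 2.985 rad in world axes. The key went in with no more than about 2 N of contact, and I let it go about 56 mm in. The wrist picture then put its top at z = 104 mm, which is home, so no tap was needed.
- **Pulley:** I gripped it with 34 N and slid it over the shaft and key with almost no force. The seal ring went down at a steady 6–8 N. The pulley stopped firmly 60 mm above where I had picked it up from the bench, with at most 15.6 N of pressing. That matches the shoulder's height.
- **Last checks:** After letting go, the wrist picture fits the pulley's top at z = 106 mm and the key at z = 104 mm in the keyway, with the red mark beside it. In the last pictures the bottle and the covered dish were where they had been. I met no contact near the beaker or the pink dish, but took no picture of them after lifting the pulley. No check failed.
- **Small disagreement:** The wrist camera read about 0.4 mm off along one tool axis, and I allowed for that. Sideways force reached about 3 N while pressing; I moved the arm 0.2–0.4 mm, and it was gone once the pulley was seated.

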